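# Twist-lock a shaft cradle into the bench rail

### The job

Take the loose shaft cradle out of the wooden stock block and lock it into the bench rail, 150 mm centre to centre from the cradle already fitted there, on the side of the angle stop: feel its foot, which hangs with some play, down through the slot, press against the spring, twist it a quarter turn clockwise and ease it up so that the grooves catch the lips. Before letting go, tug it straight up with about 15 N to prove it has caught (much more would bend the lips). Leave it locked and upright, fork square across the rail like the fitted one, and everything else where it is.

Things in the scene. Friction and masses are not known exactly. Their poses are not given: they have to be found in the camera images.
- cradle_grip (a point): Loose shaft cradle, a grey metal U-fork (0.25 kg) standing upright in the block; this point is mid grip web. x: width of the fork plate (46 mm), y: through the plate (10 mm thick), z up. Web from 21 below to 9 above this point; above it two arms (x +-15 to +-23) up to 30 above. Grip its flat faces across y, from above. Round flange, 40 mm dia, 21 below. A half turn about z makes no difference.
- collar_seat (a point): On the loose cradle's axis, 49 mm below the grip point: underside of its black round collar (40 mm dia, 12 high) while the spring is free. Pushed on the rail's top, the collar slides up the neck against the coil spring: 4 N at first, plus 1 N per mm. Cradle 4 mm down: locked height, 8 N. 7 to 9 down: foot clear of the lips, free to turn, 11 to 13 N. At 9 the spring is solid.
- stud_end (a point): On the loose cradle's axis, 52 mm below the grip point, turning with the fork: level of the groove floors of the steel hammer-head foot. Foot: 35 long, 19 wide, reaches 6 below this point; ridges 2.5 high beside two grooves, 4.5 wide, across its length. The foot hangs on its stud with 15 degrees of play either way, stiff enough to stay: nominally its length lies along the fork's x, not as found.
- rail_slot (a point): Middle of the rail's slot, level with the rail's top (41 mm above its underside); y along the rail, z up. Slot 22 mm wide: the foot drops in with its length along the slot, within 5 degrees; askew, it rests on the lips 9 mm higher than with the collar on the rail. Two foot corners are cut, so below the lips it turns clockwise only, and meets the rail's walls 5 degrees past square.
- rail: Galvanised strut channel fixed on the bench, 41 mm wide (x), 440 long (y), 41 high, open on top, black end caps. Origin: middle of its underside. Lips turned down 7 deep, 2.5 thick (11 to 13.5 either side of the middle line); their lower edges are 34 above the origin: the height of stud_end when locked. 36 wide inside. The grooves catch when the foot is within 5 degrees of square to the rail.
- fitted: The cradle already locked in the rail near one of its ends: fixed, same shape as the loose one. Origin on its axis at the floor of its grooves, 34 mm above the rail's underside (7 below the rail's top); it stands up to 75 above the rail's top.
- stop: Grey steel angle bolted on the rail near the other end: fixed, 40 x 40 mm foot, upright leg 45 high. Origin: middle of its underside, on the rail's top.
- block_top (a point): Wooden stock block, 72 (x) x 176 (y) x 30 mm high, fixed; this point is the middle of its top. Three slots, 30 x 44 (long along y), 20 deep, at y -58, 0 and 58. The loose cradle stands in one end slot, foot in the slot and collar on the block's top, its x along y of the block; a hook fitting stands in the other end slot.
- hook_fit: Loose hook fitting in the block's other end slot: like foot and collar as the cradle's, but a round bent hook on top, 75 mm high. To be left alone. Origin 3 mm below the block's top.
- spark_plug: Loose spark plug, 65 mm long, lying on the bench. To be left alone.
- driver: Loose screwdriver beyond the rail. To be left alone.
- pliers: Loose pliers beyond the rail, 155 mm long. To be left alone.
- wash_bowl: Loose bowl, 170 mm wide, 65 high. To be left alone.
- oil_bottle: Loose bottle, 190 mm tall, 66 dia. To be left alone.
- brush: Loose flat brush, 180 mm long. To be left alone.
- carburettor: Loose carburettor, about 60 mm. To be left alone.
Mind the look-alikes: they are no part of the job. Leave any blue or green look-alike of the part that bears cradle_grip alone.

How it is judged:
On the way, in this order (a step that is already met when the one before it is completed fails the run):
1. the foot has passed down through the rail's slot, under the lips, against the spring (z of stud_end in the frame of rail between 0.02 and 0.0318 m and x of stud_end in the frame of rail between -0.006 and 0.006 m and horizontal distance between stud_end and rail below 0.2 m), for 0.1 s.
2. with its grooves up on the lips, the cradle is tugged upwards: the foot pulls on the lips with more than 16 N, of which the spring makes 8 N (z of stud_end in the frame of rail between 0.0325 and 0.0358 m and x of stud_end in the frame of rail between -0.004 and 0.004 m and contact force between foot_c0 and rail above 16 N), for 0.15 s.
At the end, for the whole second after the job is handed in: The cradle is locked and released: stud_end 32.5 to 35.8 mm above the rail's origin (grooves up on the lips), within 4 mm of the rail's middle line, fork square across the rail within 8 degrees, upright within 4 degrees, 150 mm +-12 mm from the fitted cradle, at rest (z of stud_end in the frame of rail between 0.0325 and 0.0358 m and x of stud_end in the frame of rail between -0.004 and 0.004 m and angle between the x axis of stud_end and the x axis of rail, either way round below 0.14 rad and angle between stud_end's own z axis and vertical below 0.07 rad and horizontal distance between stud_end and fitted between 0.138 and 0.162 m and linear speed of cradle below 0.01 m/s); the robot touches nothing.
It fails at once if the lips are wrenched: the caught foot pulls on them with more than 48 N (spring included) (z of stud_end in the frame of rail between 0.0325 and 0.0358 m and contact force between foot_c0 and rail above 48 N).
It fails at once if another tool or part is shifted by more than 30 mm (distance of any of spark_plug, driver, pliers, wash_bowl, oil_bottle, brush, carburettor, hook_fit from where it was at the start of the episode above 0.03 m).
It also fails if it takes over 72 s, if anything falls off the work surface, if the arm or the gripper's body presses on something with over 40 N, if the wrist force passes 120 N, or if a joint passes its speed limit or range.

### The arm

A 6-joint arm with a two-finger parallel gripper is mounted at the origin on the work surface. World frame = base frame: x ahead of the robot, y to its left, z up, the work surface at z = 0. Lengths are in m, angles in rad, forces in N, time in s.
With the tool pointing down it reaches from about 0.225 to 0.875 m from the base axis. Payload 3.4 kg.
Tool frame: the origin (TCP) lies midway between the tips of the shut fingers; the grasp point (between the pads) lies 19 mm behind it; z points along the fingers, y is the line along which they close (so a half turn about z gives the same grasp; the last joint's range is limited). The gripper opens to 85 mm and grips with 20 to 120 N. Pads are 22 mm wide; open, the fingers measure 114 mm over their backs; the gripper's body (76 mm by 85 mm) begins 54 mm behind the grasp point. The pads swing forward as they close: fully open they stand 13 mm farther back than shut.
Start: joints at [1.188, 0.276, 1.505, -0, 1.361, -0.121], TCP at [0.149, 0.555, 0.231] pointing down, gripper open.
Joint ranges: [-2.89, 2.89], [-0.75, 2.08], [0.22, 2.7], [-1.18, 4.32], [0.11, 2.71], [-2.7, 2.7]. Speed limits (rad/s): [2.57, 2.57, 3.14, 3.14, 3.14, 3.14].

### API

Orientations are given as a unit quaternion [w, x, y, z].
In Python, from rig import * gives the robot as it stands.
- The arm moves only by the tool apply_moves, never from a script. Its argument "steps" is one flat list of numbers, 4 for each row, row after row: the shift along the world's x, y, z in cm, then the turn about the world's z in degrees. A call has 1 to 8 rows; each row is the pose to reach, as a shift and turn from the pose commanded when the call began; what a row does not reach only later rows make up. A row lasts 1/12 s, in which the tool goes at most 41.7 mm and 7.16 degrees, less where a joint would pass 70% of its speed; a pose out of reach is approached as far as the arm can. A call with a gripper value outside its range is refused whole. "jaw" is the closure in counts, from 0 (fully open) to 255 (shut), set as the call begins (left out, the last holds). The fingers move at their own pace and stop on an object; "newtons" is the grip in N (left out, the last holds). Time passes only in rows, so rows that repeat a pose let the fingers close. It gives the time, the measured TCP pose, the force, the opening and the grip force at its end, in the units of the state.
- get_state(): the state, without advancing time (a new reading comes with each control period).
- get_image(name): name is "scene" or "top" or "wrist"; returns the picture (420x560x3 uint8, red, green, blue); there is no depth.
- calibration(name): a dict with "fx", "fy", "cx", "cy" (pixels), "xyz" and "rotation" of the camera in the world. Camera axes: x right, y up, looking along -z (the intrinsics and any distortion apply to the point x, -y, -z); pixel columns grow to the right and rows downward; lengths in m; the calibration is good to about 2 mm. The wrist camera is an equidistant fisheye: a pixel r from the principal point sees the ray r / f radians off the axis. A picture is of the moment at which its call begins: read the wrist's pose just before it. calibration takes no time and is no camera call; for the wrist camera it gives the pose at the moment of the call.
- sign_off(): hands the job in; it is judged then, once.
The state is a dict: "clock": time; "qpos": joint angles; "qd": joint speeds; "effort": joint torques, N m; "position": TCP position; "ee_rot": TCP orientation; "contact_force": force on the tool from outside, world axes, zero at the start; "moment": the same for the moment, N m; "width": finger opening in m; "gripper_force": force on a finger pad.
Only numpy, scipy, OpenCV 4.12 (cv2) and the standard library are available. Lean on these libraries where they do the work, as an engineer would, in place of code of your own. Each camera call takes 0.05 s, during which the arm holds its last target. There are 200 camera calls.

## Working session

There is one attempt and no reset: what is moved stays moved. The work goes in short steps, Python scripts to look and compute and a tool call to move; the robot and the scene stay as the last step left them, time stands still between calls to the robot, and variables do not carry over. Pictures are saved under pics/ and viewed, at most 10 in all, crops included, and the job is handed in when it is done.

Besides the shell and the picture viewer there is one more tool, called after ">>>" by a JSON object that holds its "name" and its "arguments", one argument or row to a line. apply_moves: Moves the arm, as the interface text tells. Its arguments: {"type":"object","properties":{"steps":{"type":"array","items":{"type":"number"}},"jaw":{"type":"number"},"newtons":{"type":"number"}},"required":["steps"]}

```bash
mkdir -p pics; cat > h.py <<'E'
from rig import *
import numpy as np, cv2
def ray(name,u,v,cal=None):
    c=cal or calibration(name); x=(u-c['cx'])/c['fx']; y=(v-c['cy'])/c['fy']
    if name=='wrist':
        r=np.hypot(x,y); s=np.sin(r)/r if r>1e-9 else 1; d=np.array([x*s,-y*s,-np.cos(r)])
    else: d=np.array([x,-y,-1])
    R=np.array(c['rotation']); 
    if R.size==4:
        from scipy.spatial.transform import Rotation as T
        R=T.from_quat(np.roll(R.ravel(),-1)).as_matrix()
    return np.array(c['xyz']),R.reshape(3,3)@d
def at(name,u,v,z,cal=None):
    o,d=ray(name,u,v,cal); return o+d*(z-o[2])/d[2]
def proj(name,p,cal=None):
    c=cal or calibration(name); R=np.array(c['rotation']).reshape(3,3)
    q=R.T@(np.array(p)-np.array(c['xyz'])); x,y,w=q[0],-q[1],-q[2]
    if name=='wrist':
        r=np.hypot(x,y); k=np.arctan2(r,w)/max(r,1e-9)
    else: k=1/w
    return c['cx']+c['fx']*x*k, c['cy']+c['fy']*y*k
def save(im,f,s=1):
    cv2.imwrite('pics/'+f,cv2.cvtColor(cv2.resize(im,None,fx=s,fy=s,interpolation=cv2.INTER_CUBIC),cv2.COLOR_RGB2BGR))
E
python3 - <<'E'
from h import *
for n in('scene','top'):
    c=calibration(n);print(n,c); save(get_image(n),n+'0.png',1.4)
print(get_state())
E
```

```text
scene {'fx': 384.7400978540285, 'fy': 384.7400978540285, 'cx': 281.43348966935736, 'cy': 208.22904573514853, 'xyz': array([ 1.07491189, -0.6131779 ,  0.60691701]), 'rotation': array([0.81464482, 0.45154204, 0.18711394, 0.312173  ])}
top {'fx': 546.0373098326048, 'fy': 546.0373098326048, 'cx': 283.6216415574548, 'cy': 206.92434237695136, 'xyz': array([ 0.20332137, -0.01470671,  1.75359913]), 'rotation': array([-0.69445331, -0.06944934,  0.06214274,  0.71347717])}
{'clock': 0.1, 'qpos': array([ 1.18798914e+00,  2.76546111e-01,  1.50599174e+00, -1.52924593e-05,
        1.36070139e+00, -1.21000893e-01]), 'qd': array([-0.0017874 , -0.00290512, -0.0033525 ,  0.00016718, -0.00209581,
        0.00085575]), 'effort': array([ 8.86330981e-04, -4.17703700e+01, -2.46406907e+01, -2.93741587e-04,
        5.75317594e-03,  9.66511607e-06]), 'position': array([0.14866175, 0.55497115, 0.23052392]), 'ee_rot': array([-1.97963221e-04,  1.30527982e-01,  9.91444284e-01, -7.99171589e-04]), 'contact_force': array([-1.02135488, -0.18885754, -0.44190121]), 'moment': array([-0.03852339,  0.00801534, -0.00594441]), 'gripper_force': 0.0, 'width': 0.0855286569189247}
```

View pics/scene0.png

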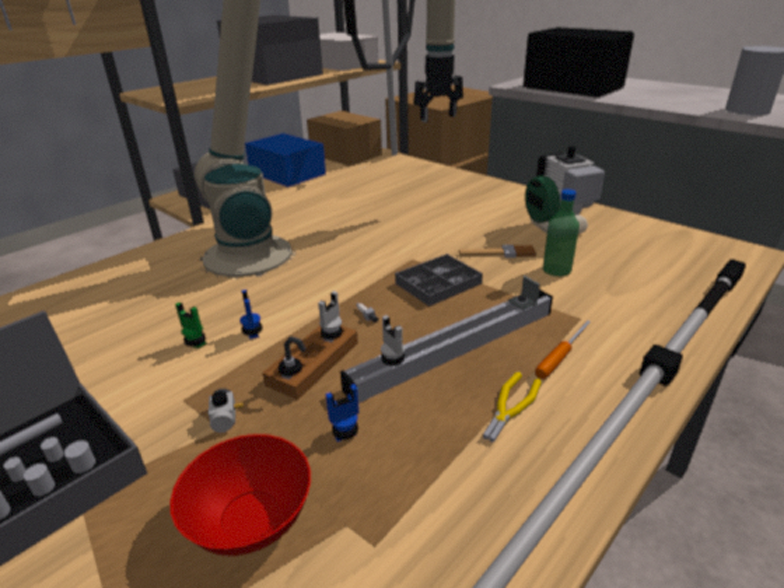

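View pics/top0.png

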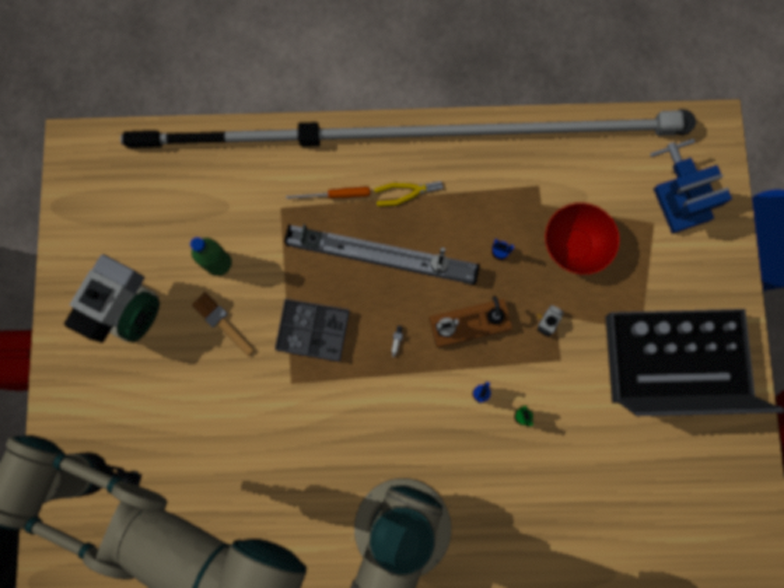

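Candidates for the loose cradle, as pixels in the 1.4x pictures:
- Grey fork in the wooden block: scene (330,318), top (447,325).
- Grey fork fitted in the rail: scene (390,345), top (438,260).
- Blue fork in front of the rail: scene (344,412). Blue part: scene (250,318).
- Green fork: scene (191,325).
- Hook fitting: scene (290,357).

I choose the grey fork in the wooden block and will check it in a close crop.

```bash
sed -i "s/R=np.array(c\['rotation'\]).reshape(3,3)/R=rotm(c)/" h.py; cat >> h.py <<'E'
from scipy.spatial.transform import Rotation as T
def rotm(c): return T.from_quat(np.roll(np.array(c['rotation']).ravel(),-1)).as_matrix()
E
python3 - <<'E'
from h import *
im=get_image('top')[150:260,190:385]; save(im,'topc.png',4)
f=lambda u,v,z:print((u,v),at('top',u/1.4,v/1.4,z).round(3))
f(447,325,.08);f(438,258,.1);f(290,238,.041);f(478,272,.041);f(470,324,.03);f(496,316,.06);f(308,238,.05)
E
```

```text
(447, 325) [ 0.437 -0.11   0.08 ]
(438, 258) [ 0.584 -0.094  0.1  ]
(290, 238) [0.655 0.243 0.041]
(478, 272) [ 0.562 -0.187  0.041]
(470, 324) [ 0.445 -0.165  0.03 ]
(496, 316) [ 0.457 -0.221  0.06 ]
(308, 238) [0.652 0.201 0.05 ]
```

View pics/topc.png

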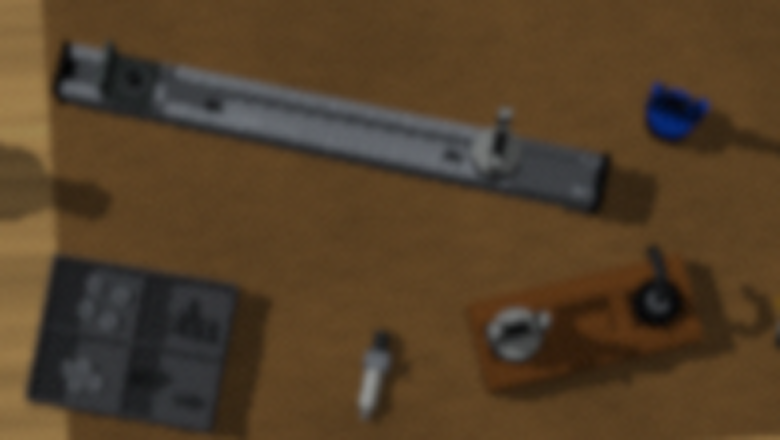

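The crop confirms the grey fork standing in the wooden block at crop (516,335). The fitted cradle is at (494,152), the stop at (130,80), the hook fitting at (658,300), and the blue look-alike at (675,112).

```bash
python3 - <<'E'
from h import *
g=lambda u,v,z:at('top',190+u/4,150+v/4,z)[:2]
a=[(68,42),(58,98),(606,152),(598,212)]
P=[g(*p,.041) for p in a];L=(P[0]+P[1])/2;Rr=(P[2]+P[3])/2
d=L-Rr;print('rail',L,Rr,np.linalg.norm(d),(L+Rr)/2,np.degrees(np.arctan2(*d[::-1])))
B=[g(*p,.03) for p in[(470,308),(680,258),(702,335),(490,392)]];c=sum(B)/4
e=B[0]-B[1]+B[3]-B[2];print('block',c,np.degrees(np.arctan2(*e[::-1])), np.linalg.norm(e)/2)
e/=np.linalg.norm(e);print('cr from block',c+.058*e,'flange',g(516,335,.058),'fit',g(494,152,.065),'arm tips')
u=d/np.linalg.norm(d);m=(L+Rr)/2;F=g(494,152,.065);s=(F-m)@u;print('s',s,(F-m)@[-u[1],u[0]],'target',m+(s+.15)*u)
E
```

```text
rail [0.66367296 0.24786949] [ 0.55858342 -0.18407346] 0.4445430462808001 [0.61112819 0.03189802] 76.32589555037204
block [ 0.44662472 -0.16698763] 102.7230874991416 0.17374175511569623
cr from block [ 0.43385084 -0.11041177] flange [ 0.43476279 -0.10971883] fit [ 0.58021026 -0.09745644] arm tips
s -0.13299701308340903 -0.0005376648290192048 target [0.61514768 0.04841907]
```

>>> {"name": "apply_moves", "arguments": {
  "steps": [3.5,-8,0,-7,7,-16,0,-14,10,-24,0,-21,13,-30,0,-28,15,-35,0,-35,17,-40,0,-40,18.5,-43,0,-45,20,-46,0,-50],
  "jaw": 0
}}

```text
clock: 0.82
position: [0.2805, 0.2474, 0.2313]
ee_rot: [0.0, 0.539, 0.843, 0.0]
contact_force: [1.4, 0.6, 0.1]
width: 0.0854
gripper_force: 0.0
```

>>> {"name": "apply_moves", "arguments": {
  "steps": [0,0,0,-4,0,0,0,-8,0,0,0,-12]
}}

```text
clock: 1.07
position: [0.2811, 0.248, 0.2313]
ee_rot: [-0.0, 0.625, 0.78, 0.0]
contact_force: [-0.0, 0.3, 0.1]
width: 0.0853
gripper_force: 0.0
```

>>> {"name": "apply_moves", "arguments": {
  "steps": [15,-35.5,-5,0,15,-35.5,-5,0,15,-35.5,-5,0,15,-35.5,-5,0,15,-35.5,-5,0,15,-35.5,-5,0,15,-35.5,-5,0,15,-35.5,-5,0]
}}

```text
clock: 1.73
position: [0.4094, -0.0573, 0.1882]
ee_rot: [0.0, 0.623, 0.782, 0.0]
contact_force: [0.5, 0.6, -0.1]
width: 0.0852
gripper_force: 0.0
```

>>> {"name": "apply_moves", "arguments": {
  "steps": [0,-2,0,0,0,-3.4,0,0,0,-3.4,0,0]
}}

```text
clock: 1.98
position: [0.4096, -0.0919, 0.188]
ee_rot: [0.0, 0.624, 0.781, -0.001]
contact_force: [-0.2, -0.0, 0.1]
width: 0.0851
gripper_force: 0.0
```

```bash
python3 - <<'E'
from h import *
s=get_state();c=calibration('wrist');im=get_image('wrist');save(im,'w1.png',1.4);print(s['position'],s['ee_rot'],c)
for p in[(.434,-.110,.079),(.434,-.11,.109),(.434,-.11,.058),(.58,-.097,.086)]:print(p,np.array(proj('wrist',p,c))*1.4)
E
```

```text
[ 0.40958248 -0.09194635  0.18803577] [ 9.96409308e-05  6.23976469e-01  7.81442923e-01 -5.61425831e-04] {'fx': 325.19226210127806, 'fy': 325.19226210127806, 'cx': 273.2823529974702, 'cy': 210.30954391987405, 'xyz': array([ 0.39356788, -0.0229963 ,  0.33020583]), 'rotation': array([ 0.98407554, -0.13872205, -0.0152373 ,  0.11008787])}
(0.434, -0.11, 0.079) [417.12253149 329.56055409]
(0.434, -0.11, 0.109) [421.13472918 349.38709533]
(0.434, -0.11, 0.058) [414.76071609 317.97201596]
(0.58, -0.097, 0.086) [634.64618417 357.55298784]
```

View pics/w1.png

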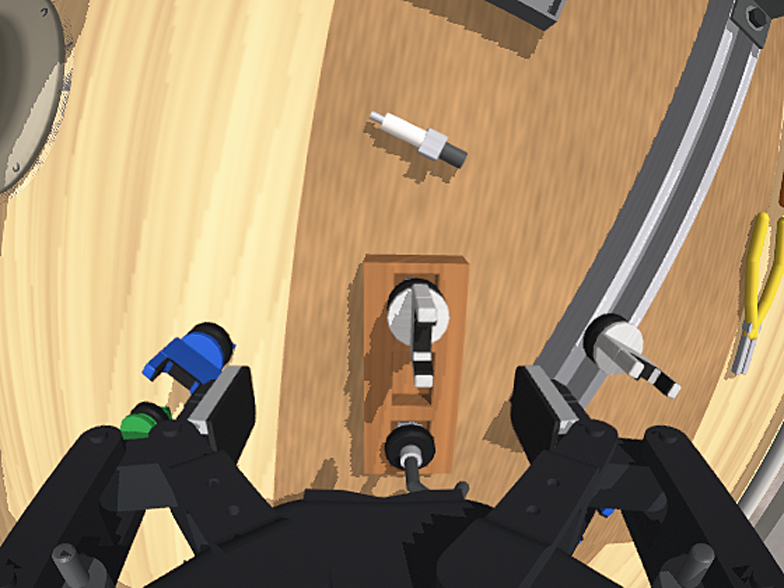

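The wrist view is sharp. The loose cradle's flange is at (418,316) with arm tops at (426,314) and (424,380). The fitted flange is at (614,346), the hook fitting at (410,445), and the jaw straddles the axis.

```bash
python3 - <<'E'
from h import *
c=calibration('wrist');g=lambda u,v,z:at('wrist',u/1.4,v/1.4,z,c)[:2]
a=g(426,314,.109);b=g(424,380,.109);print('flange',g(418,316,.058),'arms',a,b,(a+b)/2,np.linalg.norm(a-b),np.degrees(np.arctan2(*(a-b)[::-1])))
print('fit',g(614,346,.065)); e=g(364,258,.03)-g(362,470,.03);print(np.degrees(np.arctan2(*e[::-1])))
E
```

```text
flange [ 0.43530243 -0.10631293] arms [ 0.43117513 -0.08847115] [ 0.43972317 -0.12534049] [ 0.43544915 -0.10690582] 0.03784728249297174 103.05322037218082
fit [ 0.57431732 -0.09619315]
101.37714717099307
```

>>> {"name": "apply_moves", "arguments": {
  "steps": [2.6,-1.5,-1,0.4,2.6,-1.5,-5,0.4,2.6,-1.5,-9,0.4,2.6,-1.5,-11.5,0.4,2.6,-1.5,-12.4,0.4,2.6,-1.5,-12.4,0.4]
}}

```text
clock: 2.53
position: [0.4334, -0.1024, 0.0627]
ee_rot: [-0.003, 0.619, 0.785, -0.001]
contact_force: [0.4, 0.5, 0.2]
width: 0.0856
gripper_force: 0.0
```

>>> {"name": "apply_moves", "arguments": {
  "steps": [0,0,0,0,0,0,0,0,0,0,0,0,0,0,0,0,0,0,0,0,0,0,0,0,0,0,0,0,0,0,0,0],
  "jaw": 255,
  "newtons": 70
}}

```text
clock: 3.2
position: [0.4356, -0.1044, 0.0648]
ee_rot: [0.0, 0.62, 0.785, 0.0]
contact_force: [0.2, 0.2, 2.3]
width: 0.0088
gripper_force: 69.4
```

>>> {"name": "apply_moves", "arguments": {
  "steps": [0,0,1,0,0,0,4,0,0,0,8,0,0,0,12,0,2,-2,16,0,5,-5,20,0,8,-8,24,0,11,-11,28,0]
}}

```text
clock: 3.87
position: [0.516, -0.1853, 0.3063]
ee_rot: [-0.0, 0.62, 0.785, 0.0]
contact_force: [1.3, -0.3, -2.2]
width: 0.0085
gripper_force: 68.8
```

```bash
python3 - <<'E'
from h import *
s=get_state();print(s['position'],s['contact_force'],s['width'],s['moment'])
c=calibration('scene');print(rotm(c)@[0,0,-1])
for p in [(.66,-.33,.5),(.66,-.33,.55),(.66,-.33,.45),(.7,-.35,.5),(.6,-.25,.5),(.6,-.25,.55)]: print(p,proj('scene',p),np.linalg.norm(np.array(p)-c['xyz']))
E
```

```text
[ 0.51599409 -0.1852975   0.30630106] [ 1.25682869 -0.27716765 -2.17433131] 0.00854489295913466 [ 0.01562736 -0.06365666  0.00825134]
[-0.58678127  0.61886892 -0.52219632]
(0.66, -0.33, 0.5) (np.float64(191.71835409083522), np.float64(76.65661486178686)) 0.5135882095948161
(0.66, -0.33, 0.55) (np.float64(185.510476028733), np.float64(32.42450685491704)) 0.5055503418811077
(0.66, -0.33, 0.45) (np.float64(197.2787328824138), np.float64(116.27518868166706)) 0.526274215493703
(0.7, -0.35, 0.5) (np.float64(198.2885539176344), np.float64(84.78869655537223)) 0.4703751498409423
(0.6, -0.25, 0.5) (np.float64(212.2590665082893), np.float64(60.70140477866693)) 0.6073472979781849
(0.6, -0.25, 0.55) (np.float64(208.0435390108904), np.float64(22.716304333919993)) 0.6005655996664296
```

>>> {"name": "apply_moves", "arguments": {
  "steps": [3,-3,4,6,6,-6,8,12,9,-9,12,18,11,-11,16,24,13,-13,20,30,14.4,-14.5,24,36,14.4,-14.5,27,42,14.4,-14.5,29,42]
}}

```text
clock: 4.53
position: [0.6408, -0.3156, 0.5322]
ee_rot: [0.004, 0.296, 0.955, -0.0]
contact_force: [32.9, -16.9, 87.9]
width: 0.0088
gripper_force: 71.4
```

>>> {"name": "apply_moves", "arguments": {
  "steps": [0,0,0,0,0,0,0,0,0,0,0,0]
}}

```text
clock: 4.78
position: [0.6391, -0.314, 0.5357]
ee_rot: [0.006, 0.298, 0.955, -0.001]
contact_force: [1.1, -0.5, -2.4]
width: 0.0087
gripper_force: 70.1
```

```bash
python3 - <<'E'
from h import *
s=get_state();print(s['position'],s['ee_rot'],s['qpos'].round(2))
p=s['position']+[0,0,-.035];u,v=proj('scene',p);print(u,v)
im=get_image('scene');np.save('s0.npy',im);u,v=int(u),int(v);save(im[max(v-45,0):v+30,u-50:u+50],'s1.png',7)
E
```

```text
[ 0.63909    -0.31396437  0.53567376] [ 6.45563775e-03  2.97536293e-01  9.54688264e-01 -8.93556410e-04] [-0.56  0.6   0.22  0.    2.31 -1.52]
192.16250800991298 71.55803937283144
```

View pics/s1.png

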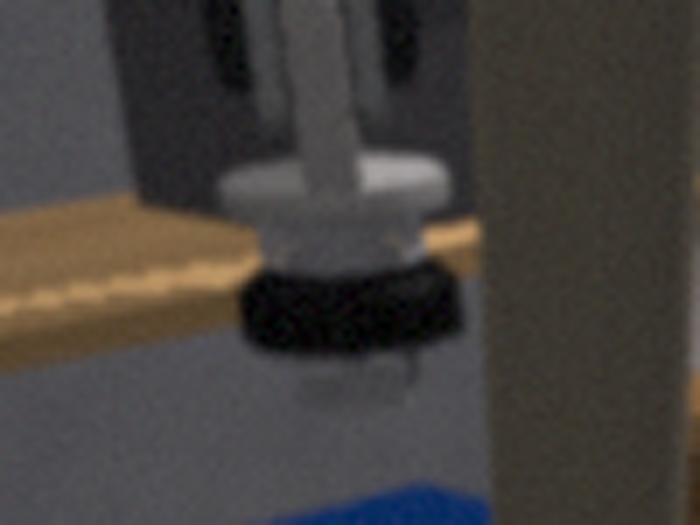

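The crop shows the foot below the black collar, with its end face at about (297–405, 385) and a thin dark side face at the right (412,365). So it is turned a few degrees clockwise of the fork. I'll sweep the yaw against the blue bin to measure this.

>>> {"name": "apply_moves", "arguments": {
  "steps": [-0.3,0.1,-1,0,-0.6,0.3,-2,0,-0.8,0.4,-3,-4,-0.8,0.4,-3.5,-8,-0.8,0.4,-3.5,-8,-0.8,0.4,-3.5,-8,-0.8,0.4,-3.5,-8]
}}

```text
clock: 5.42
position: [0.6306, -0.3095, 0.5024]
ee_rot: [0.007, 0.362, 0.932, -0.002]
contact_force: [0.5, -0.6, -2.4]
width: 0.0086
gripper_force: 70.1
```

```bash
cat > sw.py <<'E'
from h import *
import sys
s=get_state();im=np.mean([get_image('scene').astype(float) for _ in range(5)],0)
u,v=proj('scene',s['position']+[0,0,-.035]);u,v=int(u),int(v)
np.save(f'sw{sys.argv[1]}.npy',im[v-25:v+30,u-30:u+30]);w=s['ee_rot'];print(s['position'].round(4),2*np.degrees(np.arctan2(w[2],w[1]))-90,u,v)
E
python3 sw.py 0
```

```text
[ 0.6306 -0.3095  0.5024] 47.49608802764649 194 95
```

>>> {"name": "apply_moves", "arguments": {
  "steps": [0,0,0,4,0,0,0,8,0,0,0,8,0,0,0,8]
}}

```text
clock: 6.0
position: [0.6306, -0.3098, 0.5012]
ee_rot: [0.006, 0.298, 0.954, -0.001]
contact_force: [-0.3, 0.6, -2.2]
width: 0.0091
gripper_force: 70.2
```

```bash
python3 sw.py 1
```

```text
[ 0.6306 -0.3098  0.5012] 55.30600185471357 194 96
```

>>> {"name": "apply_moves", "arguments": {
  "steps": [0,0,0,4,0,0,0,8,0,0,0,8,0,0,0,8]
}}

```text
clock: 6.58
position: [0.6305, -0.3097, 0.5013]
ee_rot: [0.006, 0.231, 0.973, -0.001]
contact_force: [-0.3, -1.0, -2.0]
width: 0.0087
gripper_force: 70.2
```

```bash
python3 sw.py 2
```

```text
[ 0.6305 -0.3097  0.5013] 63.28347294192088 194 96
```

>>> {"name": "apply_moves", "arguments": {
  "steps": [0,0,0,4,0,0,0,8,0,0,0,8,0,0,0,8]
}}

```text
clock: 7.17
position: [0.6305, -0.3097, 0.5012]
ee_rot: [0.006, 0.163, 0.987, -0.0]
contact_force: [-0.5, -0.4, -3.5]
width: 0.009
gripper_force: 70.2
```

```bash
python3 sw.py 3; python3 - <<'E'
from h import *
ims=[np.load(f'sw{i}.npy') for i in range(4)]
m=np.vstack([np.hstack(ims[:2]),np.hstack(ims[2:])]);save(np.clip(m*1.6,0,255).astype(np.uint8),'sw.png',5.4)
E
```

```text
[ 0.6305 -0.3097  0.5012] 71.28217107030892 194 96
```

View pics/sw.png

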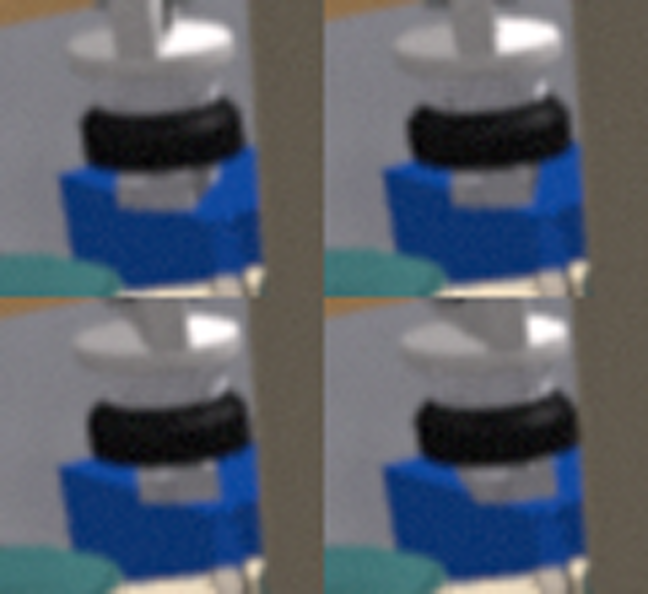

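At closing yaw 63° the foot is end-on, bottom-left panel (137–218, 485). At 47° and 55° its right side shows, and at 71° its left side. So the foot lies about 7° clockwise of the fork, and the insertion yaw is about -6.4°.

>>> {"name": "apply_moves", "arguments": {
  "steps": [0,1,-2,-7,0,4,-5,-14,0,7,-8,-21,-0.5,10.5,-11,-28,-0.5,14,-14,-35,-1,17.5,-17,-42,-1,21,-20,-49,-1,24,-22,-56]
}}

```text
clock: 8.08
position: [0.6195, -0.0796, 0.2882]
ee_rot: [0.006, 0.609, 0.793, -0.003]
contact_force: [0.9, 0.2, -2.8]
width: 0.0088
gripper_force: 70.1
```

>>> {"name": "apply_moves", "arguments": {
  "steps": [0,3,-2,-6,-0.5,6,-5,-12,-0.5,9,-8,-18,-0.5,11,-10.5,-21.5,-0.5,11.8,-12,-21.5,-0.5,11.8,-12,-21.5,-0.5,11.8,-12,-21.5]
}}

```text
clock: 8.67
position: [0.6153, 0.0373, 0.1691]
ee_rot: [0.005, 0.743, 0.669, -0.005]
contact_force: [0.4, -1.3, -2.6]
width: 0.0091
gripper_force: 70.0
```

```bash
python3 - <<'E'
from h import *
s=get_state();c=calibration('wrist');im=get_image('wrist');save(im,'w2.png',1.4);print(s['position'],s['ee_rot'],c)
E
```

```text
[0.61527455 0.03727535 0.16906599] [ 0.004751    0.74328685  0.6689386  -0.00481942] {'fx': 325.19226210127806, 'fy': 325.19226210127806, 'cx': 273.2823529974702, 'cy': 210.30954391987405, 'xyz': array([0.62216126, 0.10933031, 0.31034856]), 'rotation': array([ 0.98792962, -0.14562417,  0.00733072, -0.05229654])}
```

View pics/w2.png

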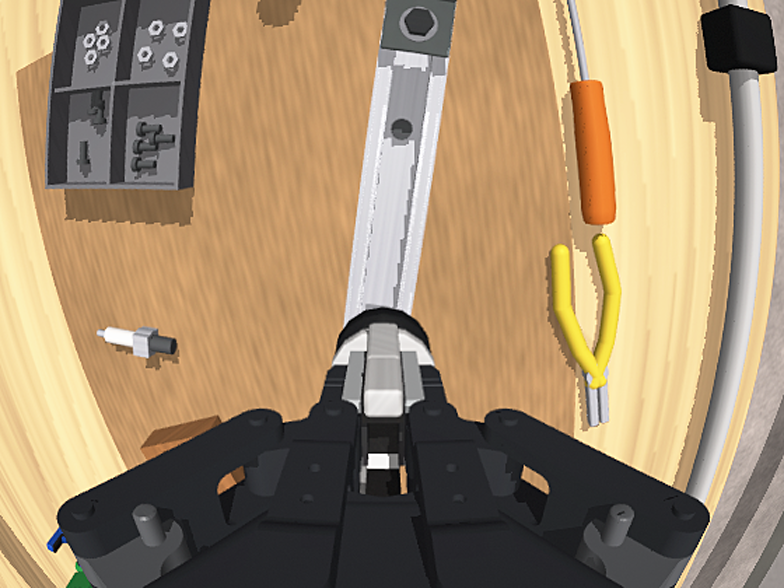

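The picture shows the held fork arm at (385,365) over its collar at (385,325). The rail runs up to the stop at (418,25), with outer top edges near (345,305)→(377,60) and (412,310)→(449,60).

```bash
python3 - <<'E'
from h import *
s=get_state();c=calibration('wrist');p=s['position'];w=s['ee_rot'];R=T.from_quat(np.roll(w,-1)).as_matrix()
a=-R[:,2];f=np.cross(a,R[:,1]);f/=np.linalg.norm(f)  # f: closing+90
print('fork x',f,np.degrees(np.arctan2(f[1],f[0])))
for o in(0,-.003,-.006):
    P=lambda x,y,z:(np.array(proj('wrist',p+f*(o+x)+R[:,1]*y+a*z,c))*1.4).round(1)
    print(o,'armtop outer',P(.023,.005,.0442),P(.023,-.005,.0442),'inner',P(.015,0,.0442),'flange front',P(.02,0,-.007),'collar',P(.02,0,-.023),P(0,.02,-.023),P(0,-.02,-.023), 'web/fl', P(.023,0,-.007))
# rail rectification
m=np.array([.6111,.0319]);th=np.radians(76.33);u=np.array([np.cos(th),np.sin(th)]);n=np.array([u[1],-u[0]])
S=np.arange(.07,.185,.0005);t=np.arange(-.035,.035,.0002)
mp=np.array([[proj('wrist',[*(m+si*u+ti*n),.041],c) for ti in t] for si in S],np.float32)
im=get_image('wrist');r=cv2.remap(im,mp[...,0],mp[...,1],cv2.INTER_CUBIC);save(r,'rect.png',2)
cr=im[int(300/1.4):int(430/1.4),int(310/1.4):int(460/1.4)];cr=cv2.resize(cr,None,fx=4.3,fy=4.3,interpolation=cv2.INTER_CUBIC)
A=cv2.resize(r,(400,500));B=np.zeros((500,cr.shape[1],3),np.uint8);B[:min(500,cr.shape[0])]=cr[:500]
for k in range(0,70,5):cv2.line(A,(int(k/70*400),0),(int(k/70*400),12 if k%10 else 25),(255,0,0),1)
cv2.imwrite('pics/rr.png',cv2.cvtColor(np.hstack([A,B[:,:400]]),cv2.COLOR_RGB2BGR));print(cr.shape)
E
```

```text
fork x [ 0.10605969  0.99426847 -0.01347383] 83.91122173134417
0 armtop outer [406.3 372.5] [364.3 372.6] inner [385.3 401.7] flange front [384.5 315.8] collar [384.3 302.3] [434.9 350.6] [333.6 350.7] web/fl [384.5 307.5]
-0.003 armtop outer [406.1 383.7] [364.5 383.7] inner [385.2 412.1] flange front [384.5 324. ] collar [384.3 309.8] [434.5 357.5] [333.9 357.6] web/fl [384.5 315.8]
-0.006 armtop outer [405.8 394.5] [364.7 394.6] inner [385.2 422.3] flange front [384.5 332. ] collar [384.3 317.3] [434.2 364.3] [334.2 364.4] web/fl [384.5 324. ]
(400, 460, 3)
```

View pics/rr.png

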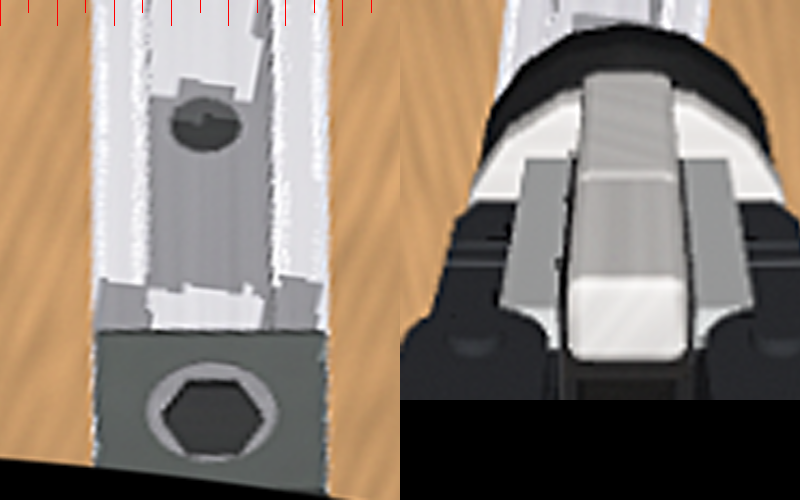

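>>> {"name": "apply_moves", "arguments": {
  "steps": [0.1,0.7,-2,0,0.2,1.4,-4,0,0.2,1.4,-6,0,0.2,1.4,-7.2,0,0.2,1.4,-7.5,0,0.2,1.4,-7.5,0,0.2,1.4,-7.5,0]
}}

```text
clock: 9.35
position: [0.6191, 0.0502, 0.0962]
ee_rot: [0.006, 0.744, 0.668, -0.003]
contact_force: [0.3, -0.2, -3.0]
width: 0.0086
gripper_force: 70.0
```

>>> {"name": "apply_moves", "arguments": {
  "steps": [0,0,-0.2,0,0,0,-0.4,0,0,0,-0.6,0,0,0,-0.8,0,0,0,-0.95,0,0,0,-1.1,0,0,0,-1.1,0,0,0,-1.1,0]
}}

```text
clock: 10.02
position: [0.6175, 0.0511, 0.0833]
ee_rot: [0.005, 0.744, 0.668, -0.004]
contact_force: [-0.4, 0.2, -2.4]
width: 0.0087
gripper_force: 70.0
```

>>> {"name": "apply_moves", "arguments": {
  "steps": [0,0,-0.15,0,0,0,-0.3,0,0,0,-0.45,0,0,0,-0.45,0,0,0,-0.45,0]
}}

```text
clock: 10.43
position: [0.6175, 0.0511, 0.0788]
ee_rot: [0.005, 0.744, 0.668, -0.004]
contact_force: [-0.8, 0.5, -2.5]
width: 0.0085
gripper_force: 70.0
```

>>> {"name": "apply_moves", "arguments": {
  "steps": [0,0,-0.1,0,0,0,-0.2,0,0,0,-0.3,0,0,0,-0.4,0,0,0,-0.4,0,0,0,-0.4,0]
}}

```text
clock: 10.93
position: [0.6177, 0.051, 0.0756]
ee_rot: [0.005, 0.744, 0.668, -0.004]
contact_force: [-1.2, -0.3, 1.8]
width: 0.0089
gripper_force: 70.9
```

>>> {"name": "apply_moves", "arguments": {
  "steps": [0,0,-0.2,0,0,0,-0.4,0,0,0,-0.6,0,0,0,-0.75,0,0,0,-0.75,0,0,0,-0.75,0,0,0,-0.75,0]
}}

```text
clock: 11.52
position: [0.6178, 0.051, 0.0687]
ee_rot: [0.005, 0.744, 0.668, -0.004]
contact_force: [-2.5, -0.9, 9.8]
width: 0.0089
gripper_force: 71.8
```

>>> {"name": "apply_moves", "arguments": {
  "steps": [0,0,-0.04,0,0,0,-0.07,0,0,0,-0.07,0,0,0,-0.07,0]
}}

```text
clock: 11.85
position: [0.6178, 0.051, 0.0682]
ee_rot: [0.005, 0.744, 0.668, -0.004]
contact_force: [-2.7, -0.7, 10.2]
width: 0.0087
gripper_force: 71.9
```

>>> {"name": "apply_moves", "arguments": {
  "steps": [0.03,-0.01,0,-6,0.06,-0.02,0,-12,0.09,-0.03,0,-18,0.12,-0.04,0,-24,0.15,-0.06,0,-30,0.17,-0.08,0,-36,0.19,-0.1,0,-42,0.21,-0.12,0,-48]
}}

```text
clock: 12.52
position: [0.6222, 0.0495, 0.0688]
ee_rot: [0.004, 0.952, 0.306, -0.003]
contact_force: [0.3, -0.8, 9.5]
width: 0.0083
gripper_force: 71.8
```

>>> {"name": "apply_moves", "arguments": {
  "steps": [0.02,-0.03,0,-6,0.03,-0.06,0,-12,0.04,-0.09,0,-18,0.04,-0.12,0,-24,0.05,-0.15,0,-30,0.05,-0.18,0,-36,0.05,-0.22,0,-42,0.05,-0.22,0,-42]
}}

```text
clock: 13.18
position: [0.6228, 0.0473, 0.0688]
ee_rot: [0.001, 0.998, -0.055, -0.003]
contact_force: [-0.8, -1.0, 9.6]
width: 0.009
gripper_force: 71.8
```

```bash
cat > st.py <<'E'
from h import *
s=get_state();w=s['ee_rot'];print(s['position'].round(4),2*np.degrees(np.arctan2(w[2],w[1]))-90,s['contact_force'].round(1),s['moment'].round(3),s['qpos'].round(2))
p=s['position'];th=np.radians(76.33);u=np.array([np.cos(th),np.sin(th)]);n=np.array([u[1],-u[0]]);d=p[:2]-[.6111,.0319];print('TCP s,t-1.75-.3 mm',d@u*1e3,d@n*1e3-2.05)
E
python3 st.py
```

```text
[0.6228 0.0473 0.0688] -96.30551774547261 [-0.8 -1.   9.6] [-0.14  -0.091 -0.11 ] [-0.03  0.48  1.62 -0.    1.05  1.65]
TCP s,t-1.75-.3 mm 17.741731675464493 5.681535234131479
```

>>> {"name": "apply_moves", "arguments": {
  "steps": [0,0,0.1,0,0,0,0.2,0,0,0,0.3,0,0,0,0.4,0,0,0,0.4,0,0,0,0.4,0]
}}

```text
clock: 13.68
position: [0.6228, 0.0474, 0.072]
ee_rot: [0.001, 0.999, -0.053, -0.003]
contact_force: [1.9, -0.4, 5.5]
width: 0.0088
gripper_force: 71.2
```

>>> {"name": "apply_moves", "arguments": {
  "steps": [0,0,0.1,0,0,0,0.2,0,0,0,0.2,0,0,0,0.2,0]
}}

```text
clock: 14.02
position: [0.6226, 0.0474, 0.0725]
ee_rot: [0.001, 0.999, -0.053, -0.004]
contact_force: [4.5, -1.2, -2.8]
width: 0.009
gripper_force: 70.2
```

```bash
python3 st.py
```

```text
[0.6226 0.0474 0.0725] -96.10528865614944 [ 4.5 -1.2 -2.8] [-0.177 -1.216 -0.056] [-0.03  0.47  1.61 -0.    1.06  1.64]
TCP s,t-1.75-.3 mm 17.736954597776478 5.491586281468612
```

>>> {"name": "apply_moves", "arguments": {
  "steps": [0,-0.01,0,-1.5,0,-0.03,0,-3,0,-0.05,0,-4.5,0,-0.07,0,-6,0,-0.07,0,-7,0,-0.07,0,-7,0,-0.07,0,-7]
}}

```text
clock: 14.6
position: [0.6224, 0.0466, 0.0725]
ee_rot: [0.0, 0.993, -0.114, -0.004]
contact_force: [5.2, -1.0, -3.5]
width: 0.0087
gripper_force: 70.3
```

```bash
python3 st.py
```

```text
[0.6224 0.0466 0.0725] -103.09445645817955 [ 5.2 -1.  -3.5] [-0.261 -1.267  0.016] [-0.04  0.47  1.61  0.    1.06  1.76]
TCP s,t-1.75-.3 mm 17.002339590845082 5.45759127467028
```

>>> {"name": "apply_moves", "arguments": {
  "steps": [0.03,0,0.03,0,0.06,0,0.06,0,0.06,0,0.09,0,0.06,0,0.12,0,0.06,0,0.12,0]
}}

```text
clock: 15.02
position: [0.6224, 0.0467, 0.0725]
ee_rot: [0.0, 0.993, -0.114, -0.005]
contact_force: [5.8, -1.7, -7.3]
width: 0.0084
gripper_force: 69.7
```

>>> {"name": "apply_moves", "arguments": {
  "steps": [0,0,0.05,0,0,0,0.1,0,0,0,0.15,0,0,0,0.2,0,0,0,0.25,0,0,0,0.28,0,0,0,0.28,0,0,0,0.28,0]
}}

```text
clock: 15.68
position: [0.6223, 0.0467, 0.0727]
ee_rot: [0.0, 0.993, -0.114, -0.006]
contact_force: [8.6, -0.9, -19.9]
width: 0.0086
gripper_force: 68.1
```

>>> {"name": "apply_moves", "arguments": {
  "steps": [0,0,0,0,0,0,0,0,0,0,-0.1,0,0,0,-0.2,0,0,0,-0.3,0,0,0,-0.4,0,0,0,-0.4,0,0,0,-0.4,0]
}}

```text
clock: 16.35
position: [0.6224, 0.0466, 0.0725]
ee_rot: [0.0, 0.993, -0.114, -0.005]
contact_force: [5.1, -0.8, -4.1]
width: 0.0088
gripper_force: 70.5
```

```bash
python3 st.py; python3 - <<'E'
from h import *
s=get_state();im=get_image('wrist')
cr=im[170:330,180:380];save(cr,'w3.png',3.5)
E
```

```text
[0.6224 0.0466 0.0725] -103.09439359423183 [ 5.1 -0.8 -4.1] [-0.267 -1.376 -0.082] [-0.04  0.47  1.61  0.    1.06  1.76]
TCP s,t-1.75-.3 mm 16.978749802748805 5.4413518799094955
```

View pics/w3.png

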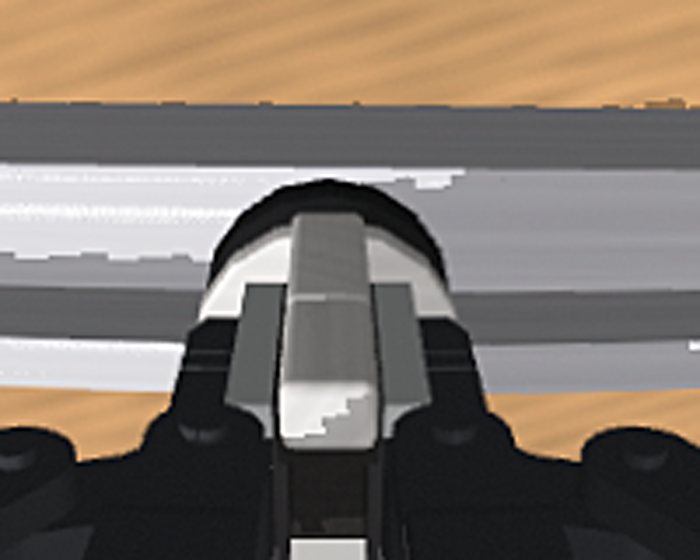

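The picture shows the fork's near arm at (328,330) square across the rail, with the collar seated on the rail top and caught. I'll release it.

>>> {"name": "apply_moves", "arguments": {
  "steps": [0,0,0,0,0,0,0,0,0,0,0,0,0,0,0,0,0,0,0,0,0,0,0,0,0,0,0,0],
  "jaw": 0
}}

```text
clock: 16.98
position: [0.6206, 0.047, 0.0729]
ee_rot: [0.0, 0.993, -0.114, -0.007]
contact_force: [0.3, 0.1, 0.3]
width: 0.0855
gripper_force: 0.0
```

>>> {"name": "apply_moves", "arguments": {
  "steps": [0,0,1,0,0,0,3,0,0,0,6,0,0,0,9,0,0,0,12,0,0,0,12,0,0,0,12,0,0,0,12,0]
}}

```text
clock: 17.65
position: [0.6203, 0.047, 0.193]
ee_rot: [0.0, 0.993, -0.114, -0.007]
contact_force: [0.2, 0.3, 0.3]
width: 0.0855
gripper_force: 0.0
```

```bash
python3 st.py; python3 - <<'E'
from h import *
c=calibration('wrist');im=get_image('wrist');save(im,'w4.png',1.4)
E
```

```text
[0.6203 0.047  0.193 ] -103.10067085323266 [0.2 0.3 0.3] [-0.026  0.005 -0.003] [-0.04  0.38  1.45  0.    1.33  1.76]
TCP s,t-1.75-.3 mm 16.830674833855944 3.3610317495823656
```

View pics/w4.png

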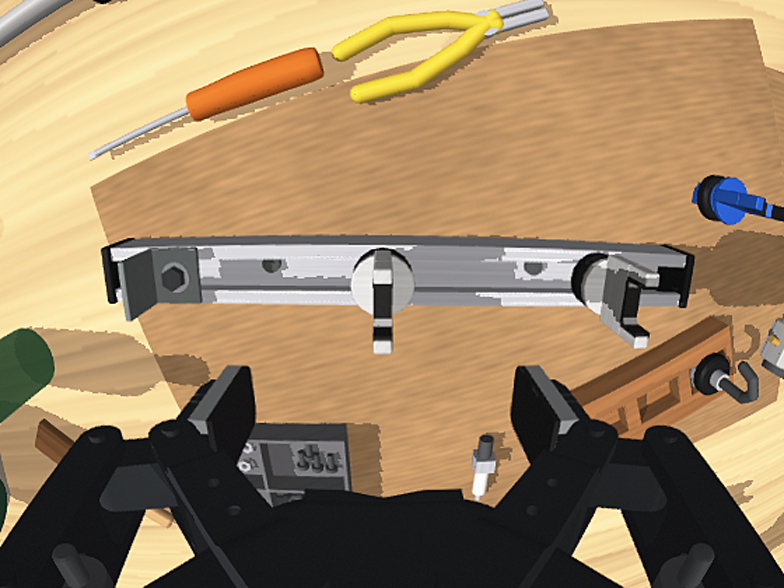

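The cradle stands locked on the rail at (382,280) with its arms at (382,258) and (382,348). The fitted one is at (603,280), and everything else is in place. I'll check the spacing and hand the job in if it is within tolerance.

```bash
python3 - <<'E'
from h import *
c=calibration('wrist');g=lambda u,v,z:at('wrist',u/1.4,v/1.4,z,c)[:2]
d=np.linalg.norm(g(382,283,.062)-g(608,280,.062));a=g(382,258,.112)-g(382,348,.112)
ang=np.degrees(np.arctan2(a[1],a[0]));print(d,ang)
if .141<d<.159: print(sign_off())
E
```

```text
0.152037491330694 -13.147383148672429
the job is handed in; nothing more can be done
None
```

The cradle is locked in the rail, square across it (within about 1°) and about 152 mm from the fitted one. It held a tug of about 17 N, was released, and the job was handed in at about 18 s of robot time.

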